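# Hold a hardness probe on a stone core laid in its cradle

## Robot

A 6-joint arm with a two-finger parallel gripper is mounted at the origin on the work surface. World frame = base frame: x ahead of the robot, y to its left, z up, the work surface at z = 0. Lengths are in m, angles in rad, forces in N, time in s.
With the tool pointing down it reaches from about 0.25 to 0.725 m from the base axis. Payload 4 kg.
Tool frame: the origin (TCP) lies on the centre line of the jaws, within the pads' length; the fingertips stand ahead of it and the grasp point (between the pads) lies 11 mm behind it (bot.tip_extent is the z of the fingertips in the tool frame, in m); z points along the fingers, y is the direction in which the jaws open and shut (so a half turn about z gives the same grasp; the last joint's range is limited). The gripper opens to 85 mm and grips with 20 to 120 N. Pads are 22 mm wide; open, the fingers measure 114 mm over their backs; the gripper's body (76 mm by 85 mm) begins 54 mm behind the grasp point. The pads swing forward as they close: fully open they stand 13 mm farther back than shut.
Start: joints at [-1.138, 0.241, 0.005, 1.335, 0, 1.571], TCP at [0.21, -0.454, 0.239] pointing down, gripper open.
Joint ranges: [-2.72, 2.72], [-1.05, 1.87], [-1.09, 1.28], [-1.99, 2.15], [-1.42, 1.44], [-3.14, 3.14]. Speed limits (rad/s): [2.79, 2.79, 3.14, 3.14, 3.14, 3.14].

## Interface

Orientations are given as a unit quaternion [x, y, z, w].
In Python, from workcell import bot gives the robot as it stands.
- The arm moves only by the shell command python3 -m jog 'ROWS'. ROWS is JSON, a list that holds one entry, the list of rows, each a list of 7 numbers: the shift along the world's x, y, z in m, then the turn, a rotation vector about the world's x, y, z in degrees, then the closure in counts, from 0 (fully open) to 255 (shut). In form: [[[tx, ty, tz, ax, ay, az, fingers], ...]]. A call has 1 to 10 rows; each row is the pose to reach, as a shift and turn from the pose commanded when the call began; what a row does not reach only later rows make up. A row lasts 1/12 s, in which the tool goes at most 41.7 mm and 7.16 degrees, less where a joint would pass 70% of its speed; a pose out of reach is approached as far as the arm can. A call with a gripper value outside its range is refused whole. The fingers move at their own pace and stop on an object; the grip force is fixed at half the most. Time passes only in rows, so rows that repeat a pose let the fingers close. It gives the time, the measured TCP pose, the force and the opening at its end, in the units of the state.
- bot.get_obs(): the state, without advancing time (a new reading comes with each control period).
- bot.camera(name): name is "side" or "top"; returns the picture (480x640x3 uint8, blue, green, red); there is no depth.
- bot.camera_model(name): a dict with "K" (3x3 intrinsics, pixels), "k1" (the pictures are not rectified: a ray, as slopes to the right and down, at radius r is drawn at 1 + k1 r^2 times it, then the intrinsics apply), "T" (4x4, takes a point from camera to world coordinates). Camera axes: x right, y down, z forward; pixel columns grow to the right and rows downward; lengths in m; the calibration is good to about 2 mm. A picture is of the moment at which its call begins. camera_model takes no time and is no camera call.
- bot.job_done(): hands the job in, once; it reports no verdict.
The state is a dict: "clock": time; "joint_pos": joint angles; "joint_vel": joint speeds; "tau": joint torques, N m; "eef_pos": TCP position; "tool_rot": TCP orientation; "ft_force": force on the tool from outside, world axes, zero at the start; "ft_torque": the same for the moment, N m; "grip_width": finger opening in m.
Only numpy, scipy, OpenCV 4.12 (cv2) and the standard library are available. Lean on these libraries where they do the work, as an engineer would, in place of code of your own. Each camera call takes 0.05 s, during which the arm holds its last target. There are 200 camera calls.

## Task

Lay the upright stone core on its side, centred in the two V saddles of the wooden cradle, gently and without dropping or toppling it, and let go of it. Then take the hardness probe from its stand and hold it upright with its tip on the topmost line of the core, in the middle of the band of tape, pressed lightly so that the spring tip is about half pushed in; leave the jar, the stone and the tub alone. The program finishes while the gripper is still holding the probe there.

Things in the scene. Friction and masses are not known exactly. Their poses are not given: they have to be found in the camera images.
- core: the stone core: solid pale marble, diameter 40 mm, length 110 mm (all sizes here in mm), about 0.37 kg, standing upright on the bench at the start. Origin: centre of its foot (nearer the tape); its z axis runs along the cylinder from the foot to the other end (up at the start). Either end may point either way in the cradle
- core_mid (a point): the middle of the core, on its axis, 55 from either end; axes as the core's
- core_mark (a point): the centre of the tape band, on the core's AXIS, 32 from the foot; the spot to probe is the top of the band, 20 above this point once the core lies down. The band is plain brown tape, 16 wide, right round the core
- cradle: the fixed wooden cradle: base 124 (x) by 80 (y) by 10 high; two 45-degree V saddles, each 14 long, centred 38 either side of the middle along x, 56 wide, tops 48 above the bench, 62 of free space between. Origin: centre of its underside; the core's axis is to lie along its x axis (either way round)
- cradle_seat (a point): where the core's middle belongs: on the axis of a seated core, 55 above the bench, half way between the saddles; axes as the cradle's. Within 12 along the cradle's x is centred
- holder: the probe's fixed stand: an aluminium block 80 by 80 by 60 high with an upright 22 hole right through its middle. Origin: centre of its underside
- probe: the hardness probe, 0.15 kg, upright in the stand at the start: square black handle 26 by 26, 60 tall; below it a steel nose (diameter 16, to 28 down), then the spring tip (to 50 down when free). The handle's underside rests on the stand's top, nose in the hole with 3 play all round. Origin: centre of the handle's underside; z up along the probe, x and y square to the handle's faces
- probe_tip (a point): the very end of the spring tip, a ball of radius 4; 50 below the probe's origin when free, less by what is pushed in
- plunger (a joint): how far the spring tip is pushed in: 0 free, 0.012 fully in; spring 400 N/m, so 0.006 (half in) is about 2.4 N
- frit_jar: bystander: amber jar with a black lid, diameter 68, 85 tall; origin at the centre of its underside
- rubbing_stone: bystander: grey rubbing stone 55 by 110 by 30 high; origin at the centre of its underside
- tub: bystander: white plastic bowl, diameter 84, 55 tall; origin at the centre of its underside
There are look-alikes about, which are no part of the job. There is more than one size of the probe; the job needs the smaller.

How it is judged:
By the outcome, as a careful person would: the job done as asked, in the order asked, and still so for the second after the job is handed in, while the arm keeps its last pose, push and grip.
It also fails if it takes over 54 s, if anything falls off the work surface, if the arm or the gripper's body presses on something with over 40 N, if the wrist force passes 120 N, or if a joint passes its speed limit or range.

## Working session

There is one attempt and no reset: what is moved stays moved. The work goes in short steps, Python scripts to look and compute and a shell command to move; the robot and the scene stay as the last step left them, time stands still between calls to the robot, and variables do not carry over. Pictures are saved under pics/ and viewed, about 8 in all and at most 12, crops included, and the job is handed in when it is done.

```bash
mkdir -p pics
cat > h.py <<'E'
import numpy as np, cv2
from workcell import bot
def ray(cam,u,v):
    m=bot.camera_model(cam);K=np.array(m["K"]);T=np.array(m["T"])
    d=np.array([(u-K[0,2])/K[0,0],(v-K[1,2])/K[1,1]]);s=d.copy()
    for _ in range(20): s=d/(1+m["k1"]*(s@s))
    return T[:3,3],T[:3,:3]@np.array([s[0],s[1],1])
def onz(cam,u,v,z):
    o,d=ray(cam,u,v);return (o+d*(z-o[2])/d[2]).round(4)
def proj(cam,p):
    m=bot.camera_model(cam);K=np.array(m["K"]);T=np.array(m["T"])
    c=T[:3,:3].T@(np.array(p)-T[:3,3]);s=c[:2]/c[2];s=s*(1+m["k1"]*(s@s))
    return (K[:2,:2]@s+K[:2,2]).round(1)
E
python3 - <<'E'
from h import *
for n in("side","top"):
    im=bot.camera(n);cv2.imwrite(f"pics/{n}0.png",im);m=bot.camera_model(n);print(n,np.round(m["K"],1).tolist(),m["k1"],np.round(m["T"],3).tolist())
print(bot.get_obs(),bot.tip_extent)
E
```

```text
side [[447.5, 0.0, 320.9], [0.0, 447.5, 249.9], [0.0, 0.0, 1.0]] -0.015163094330564892 [[-0.999, -0.042, 0.035, 0.612], [-0.054, 0.758, -0.65, 0.584], [0.001, -0.651, -0.759, 0.779], [0.0, 0.0, 0.0, 1.0]]
top [[466.9, 0.0, 319.0], [0.0, 466.9, 233.2], [0.0, 0.0, 1.0]] -0.022514443589612566 [[0.008, -0.994, 0.105, 0.512], [-1.0, -0.011, -0.028, -0.025], [0.029, -0.105, -0.994, 1.075], [0.0, 0.0, 0.0, 1.0]]
{'clock': 0.1, 'joint_pos': array([-1.13796143e+00,  2.41355500e-01,  3.85923772e-03,  1.33521146e+00,
        2.92594827e-06,  1.57079086e+00]), 'joint_vel': array([-0.00099831, -0.00209559,  0.0035148 , -0.0002821 , -0.0020466 ,
       -0.00021288]), 'tau': array([-2.64285500e-04, -3.73137403e+01,  2.53009719e+01,  1.08469545e-02,
       -4.40890085e-05, -2.56181423e-06]), 'eef_pos': array([ 0.20949091, -0.45338585,  0.23849316]), 'tool_rot': array([ 9.76671971e-01,  2.14734600e-01, -2.03787725e-04, -9.33719850e-04]), 'ft_force': array([ 0.09589506, -0.84557971, -0.77743288]), 'ft_torque': array([-0.00135749, -0.02568882,  0.0394342 ]), 'grip_width': 0.08543152248996103} 0.008
```

View pics/top0.png

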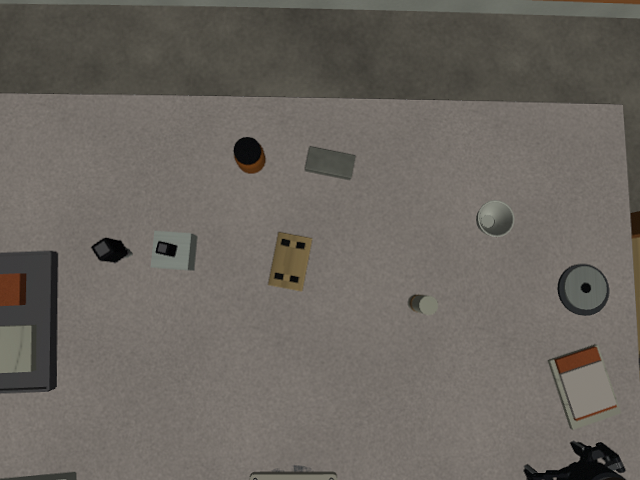

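View pics/side0.png

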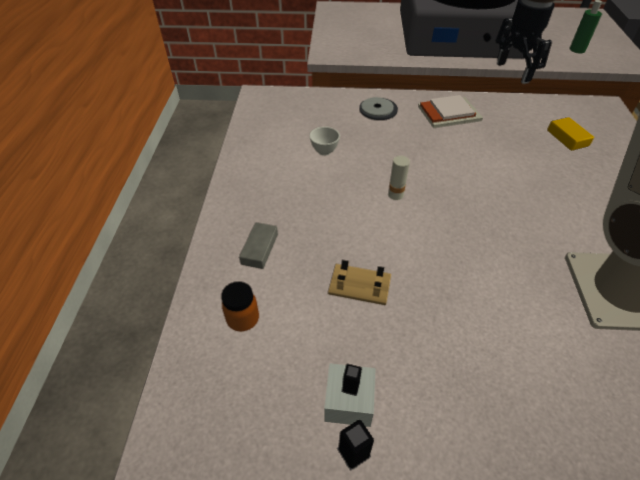

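Candidates for the probe are the black handle in the block (top 166,249; side 351,380) and the larger black one outside it (top 110,250; side 356,443). For the core there is the pale cylinder (top 425,305; side 398,180), and something round in the tub (top 487,220). I choose the probe in the block and the free-standing cylinder with the tape. A close crop will check both.

Run:
```python
from h import *
t=cv2.imread("pics/top0.png");s=cv2.imread("pics/side0.png")
def c(im,x,y,w): return cv2.resize(im[y-w:y+w,x-w:x+w],(264,264),interpolation=cv2.INTER_CUBIC)
cv2.imwrite("pics/crops.png",np.vstack([np.hstack([c(t,424,305,33),c(t,290,262,33),c(t,150,250,66)]),np.hstack([c(s,398,180,33),c(s,360,282,44),c(s,351,410,66)])]))
# cradle by colour
for n,im,roi in(("top",t,(220,340,210,310)),("side",s,(320,400,250,310))):
    hsv=cv2.cvtColor(im,cv2.COLOR_BGR2HSV);m=cv2.inRange(hsv,(12,85,60),(30,255,255))
    k=np.zeros_like(m);x0,x1,y0,y1=roi;k[y0:y1,x0:x1]=m[y0:y1,x0:x1]
    cs=max(cv2.findContours(k,0,2)[0],key=cv2.contourArea);r=cv2.minAreaRect(cs);print(n,r,cv2.boxPoints(r).round(1).tolist())
    for p in cv2.boxPoints(r):print(onz(n,*p,.01))
    print("c",onz(n,*r[0],.01))
print("core top",onz("top",428,305,.11),"holder ctr",onz("top",173,251,.06),"probe top",onz("top",166,249,.06+.06), onz("side",352,373,.12))
```

```text
top ((289.8269958496094, 261.1439514160156), (34.10893249511719, 53.68118667602539), 10.954063415527344) [[268.0, 284.29998779296875], [278.20001220703125, 231.60000610351562], [311.70001220703125, 238.0], [301.5, 290.70001220703125]]
[0.5066 0.06   0.01  ]
[0.6267 0.039  0.01  ]
[ 0.6127 -0.0378  0.01  ]
[ 0.4926 -0.0159  0.01  ]
c [0.5593 0.0114 0.01  ]
side ((359.3857727050781, 283.53240966796875), (58.901100158691406, 31.814029693603516), 10.713123321533203) [[327.5, 293.70001220703125], [333.3999938964844, 262.3999938964844], [391.29998779296875, 273.3999938964844], [385.3999938964844, 304.6000061035156]]
[0.6266 0.0456 0.01  ]
[ 0.6173 -0.039   0.01  ]
[ 0.491  -0.0154  0.01  ]
[0.507  0.0663 0.01  ]
c [0.5601 0.0157 0.01  ]
core top [ 0.467  -0.2778  0.11  ] holder ctr [0.5765 0.2624 0.06  ] probe top [0.5766 0.2598 0.12  ] [0.5793 0.2717 0.12  ]
```

View pics/crops.png

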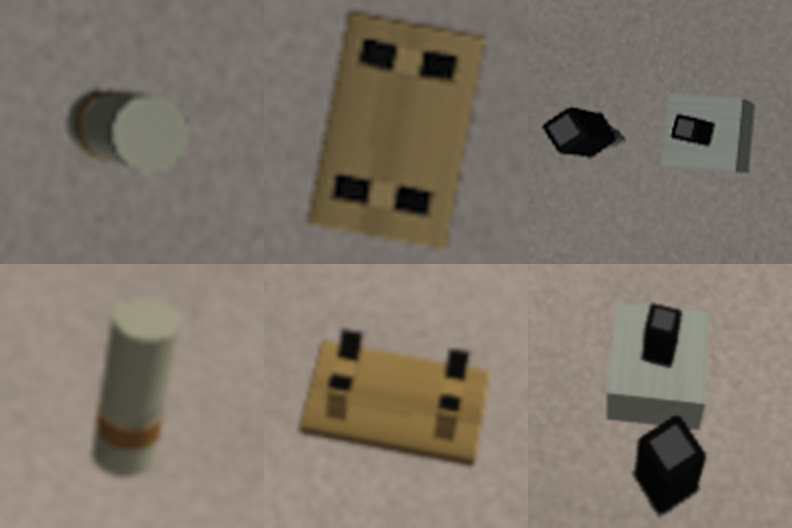

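```bash
cat >> h.py <<'E'
from scipy.spatial.transform import Rotation as R
def pose(heading,pitch):  # pitch deg below horizontal; jaws (y) horizontal, at heading+90
    h,p=np.radians([heading,pitch]);z=np.array([np.cos(h)*np.cos(p),np.sin(h)*np.cos(p),-np.sin(p)])
    y=np.array([-np.sin(h),np.cos(h),0]);return R.from_matrix(np.c_[np.cross(y,z),y,z])
def delta(tcp,Rt):
    o=bot.get_obs();print("shift",(np.array(tcp)-o["eef_pos"]).round(4),"turn",np.degrees((Rt*R.from_quat(o["tool_rot"]).inv()).as_rotvec()).round(2),"q",o["joint_pos"].round(2),"t",round(o["clock"],2),"F",o["ft_force"].round(1),"w",round(o["grip_width"],4))
E
python3 - <<'E'
from h import *
print("core",onz("top",428.5,305.25,.11),onz("side",401.5,161,.11))
print("pads",onz("top",289.7,260.75,.041),onz("top",285.5,242.5,.041)-onz("top",278.75,276,.041))
C=np.array([.467,-.278,0]);h=np.degrees(np.arctan2(C[1],C[0]));print(h)
Rt=pose(h,20);z=Rt.as_matrix()[:,2];g=C+[0,0,.064]+.011*z
print(g,z);delta(g-.12*z+[0,0,.08],pose(h,90));delta(g-.12*z,Rt)
print((Rt*pose(h,90).inv()).as_rotvec(True))
E
```

```text
core [ 0.4665 -0.2788  0.11  ] [ 0.4662 -0.2764  0.11  ]
pads [0.5588 0.0106 0.041 ] [ 0.0741 -0.0137  0.    ]
-30.76487643001839
[ 0.47588198 -0.28328735  0.06023778] [ 0.80745309 -0.48066801 -0.34202014]
shift [ 0.1695  0.2278 -0.0572] turn [-1.0000e-02 -1.3000e-01  1.2444e+02] q [-1.14  0.24  0.    1.34  0.    1.57] t 0.1 F [ 0.1 -0.8 -0.8] w 0.0854
shift [ 0.1695  0.2278 -0.1372] turn [-83.76   4.25 106.  ] q [-1.14  0.24  0.    1.34  0.    1.57] t 0.1 F [ 0.1 -0.8 -0.8] w 0.0854
[-3.58061345e+01 -6.01491540e+01  3.38732586e-15]
```

```bash
python3 -m jog '[[[0.03,0.03,0,0,0,60,0],[0.06,0.07,0,0,0,60,0],[0.09,0.11,0,0,0,60,0],[0.12,0.15,0,0,0,60,0],[0.14,0.19,0,0,0,60,0],[0.17,0.228,-0.02,0,0,60,0],[0.17,0.228,-0.03,0,0,60,0],[0.17,0.228,-0.03,0,0,60,0],[0.17,0.228,-0.03,0,0,60,0]]]'; python3 -m jog '[[[0,0,0,0,0,64.4,0],[0,0,0,0,0,64.4,0],[0,0,0,0,0,64.4,0],[0,0,0,0,0,64.4,0],[0,0,0,0,0,64.4,0],[0,0,0,0,0,64.4,0],[0,0,0,0,0,64.4,0],[0,0,0,0,0,64.4,0],[0,0,0,0,0,64.4,0],[0,0,0,0,0,64.4,0]]]'; python3 -m jog '[[[0,0,0,-35.8,-60.15,0,0],[0,0,0,-35.8,-60.15,0,0],[0,0,0,-35.8,-60.15,0,0],[0,0,0,-35.8,-60.15,0,0],[0,0,0,-35.8,-60.15,0,0],[0,0,0,-35.8,-60.15,0,0],[0,0,0,-35.8,-60.15,0,0],[0,0,0,-35.8,-60.15,0,0],[0,0,0,-35.8,-60.15,0,0],[0,0,0,-35.8,-60.15,0,0]]]'
python3 - <<'E'
from h import *
Rt=pose(-30.76,20);z=Rt.as_matrix()[:,2];g=np.array([.4665,-.2775,.064])+.011*z
delta(g-.12*z,Rt);delta(g,Rt)
E
```

```text
clock: 0.85
eef_pos: [0.3798, -0.2231, 0.2077]
tool_rot: [0.735, 0.678, -0.0, -0.002]
ft_force: [-0.2, 0.1, 1.0]
grip_width: 0.0856
clock: 1.68
eef_pos: [0.3794, -0.2257, 0.2089]
tool_rot: [0.265, 0.964, 0.0, -0.0]
ft_force: [0.1, -0.3, 0.4]
grip_width: 0.0855
clock: 2.52
eef_pos: [0.4096, -0.2437, 0.2693]
tool_rot: [0.228, 0.822, -0.137, 0.504]
ft_force: [0.5, -0.3, -0.3]
grip_width: 0.0855
shift [-0.0311  0.0186 -0.168 ] turn [-3.78 -5.91  0.1 ] q [-0.54 -0.37 -1.09 -0.25 -0.    0.  ] t 2.52 F [ 0.5 -0.3 -0.3] w 0.0855
shift [ 0.0658 -0.0391 -0.2091] turn [-3.78 -5.91  0.1 ] q [-0.54 -0.37 -1.09 -0.25 -0.    0.  ] t 2.52 F [ 0.5 -0.3 -0.3] w 0.0855
```

```bash
python3 -m jog '[[[0.005,-0.003,-0.04,-3.8,-5.9,0,0],[0.005,-0.003,-0.08,-3.8,-5.9,0,0],[0.005,-0.003,-0.12,-3.8,-5.9,0,0],[0.005,-0.003,-0.15,-3.8,-5.9,0,0],[0.005,-0.003,-0.183,-3.8,-5.9,0,0],[0.005,-0.003,-0.183,-3.8,-5.9,0,0],[0.005,-0.003,-0.183,-3.8,-5.9,0,0]]]'
python3 - <<'E'
from h import *
Rt=pose(-30.76,20);z=Rt.as_matrix()[:,2];g=np.array([.4665,-.2775,.064])+.011*z
delta(g-.075*z,Rt);delta(g,Rt)
E
```

```text
clock: 3.1
eef_pos: [0.5079, -0.3017, 0.1859]
tool_rot: [0.221, 0.8, -0.149, 0.538]
ft_force: [1.5, -1.1, -0.9]
grip_width: 0.0857
shift [-0.0931  0.0549 -0.1   ] turn [-1.07 -1.83  0.12] q [-0.53  0.27 -1.09 -0.97 -0.01  0.  ] t 3.1 F [ 1.5 -1.1 -0.9] w 0.0857
shift [-0.0325  0.0189 -0.1256] turn [-1.07 -1.83  0.12] q [-0.53  0.27 -1.09 -0.97 -0.01  0.  ] t 3.1 F [ 1.5 -1.1 -0.9] w 0.0857
```

Run:
```python
from h import *
from scipy.optimize import fsolve
P=[(.4766,.2693,None),(.5908,.1859,None)]
o=bot.get_obs();q=o["joint_pos"];print(q,o["eef_pos"])
p3=np.arcsin(-R.from_quat(o["tool_rot"]).as_matrix()[2,2]);p2=np.arcsin(-R.from_quat([.228,.822,-.137,.504]).as_matrix()[2,2])
W=lambda r,z,p,L:np.array([r-L*np.cos(p),z+L*np.sin(p)])
dq=q[1]+.37
def f(x):
    h,L=x;a=W(.4766,.2693,p2,L)-[0,h];b=W(.5908,np.nan_to_num(o["eef_pos"][2]),p3,L)-[0,h]
    return [np.hypot(*a)-np.hypot(*b),np.arctan2(a[1],a[0])-np.arctan2(b[1],b[0])-dq]
for g in([.2,.2],[.3,.3],[.15,.25]):
    x=fsolve(f,g);h,L=x;a=W(.4766,.2693,p2,L)-[0,h];d=np.hypot(*a);print(np.degrees([p2,p3]),x,d,f(x))
    for p in range(10,91,5):
        pr=np.radians(p);w=W(.5428+.011*np.cos(pr),.064-.011*np.sin(pr),pr,L);print(p,round(np.hypot(*(w-[0,h]))-d,3),w.round(3),end=";")
```

```text
[-0.53337132  0.27083558 -1.08588536 -0.97063035 -0.00520854  0.00178568] [ 0.50788195 -0.30166866  0.18585537]
[27.04415578 22.12104478] [0.24214921 0.39755303] 0.24132248347220617 [np.float64(-2.6922908347160046e-15), np.float64(1.8118839761882555e-13)]
10 -0.045 [0.162 0.131];15 -0.055 [0.169 0.164];20 -0.056 [0.18  0.196];25 -0.048 [0.192 0.227];30 -0.033 [0.208 0.257];35 -0.011 [0.226 0.286];40 0.015 [0.247 0.312];45 0.044 [0.269 0.337];50 0.076 [0.294 0.36 ];55 0.108 [0.321 0.381];60 0.142 [0.35  0.399];65 0.175 [0.379 0.414];70 0.209 [0.411 0.427];75 0.243 [0.443 0.437];80 0.276 [0.476 0.445];85 0.308 [0.509 0.449];90 0.34 [0.543 0.451];[27.04415578 22.12104478] [0.24214921 0.39755303] 0.2413224834723614 [np.float64(-1.6542323066914832e-14), np.float64(-2.873257187729905e-13)]
10 -0.045 [0.162 0.131];15 -0.055 [0.169 0.164];20 -0.056 [0.18  0.196];25 -0.048 [0.192 0.227];30 -0.033 [0.208 0.257];35 -0.011 [0.226 0.286];40 0.015 [0.247 0.312];45 0.044 [0.269 0.337];50 0.076 [0.294 0.36 ];55 0.108 [0.321 0.381];60 0.142 [0.35  0.399];65 0.175 [0.379 0.414];70 0.209 [0.411 0.427];75 0.243 [0.443 0.437];80 0.276 [0.476 0.445];85 0.308 [0.509 0.449];90 0.34 [0.543 0.451];[27.04415578 22.12104478] [0.24214921 0.39755303] 0.24132248347646368 [np.float64(1.3399836795713327e-12), np.float64(-9.908518450174597e-12)]
10 -0.045 [0.162 0.131];15 -0.055 [0.169 0.164];20 -0.056 [0.18  0.196];25 -0.048 [0.192 0.227];30 -0.033 [0.208 0.257];35 -0.011 [0.226 0.286];40 0.015 [0.247 0.312];45 0.044 [0.269 0.337];50 0.076 [0.294 0.36 ];55 0.108 [0.321 0.381];60 0.142 [0.35  0.399];65 0.175 [0.379 0.414];70 0.209 [0.411 0.427];75 0.243 [0.443 0.437];80 0.276 [0.476 0.445];85 0.308 [0.509 0.449];90 0.34 [0.543 0.451];
```

The elbow limit rules out a near-horizontal grasp. Instead I'll grip at 45° pitch and roll the wrist 180° about the tool axis, which takes the upright core to horizontal.

Run:
```python
from h import *
Rt=pose(-30.76,45);z=Rt.as_matrix()[:,2];g=np.array([.4665,-.2775,.065])+.011*z
delta(g-.09*z,Rt);delta(g,Rt);print(z)
```

```text
shift [-0.0894  0.0527 -0.065 ] turn [11.74 19.64  0.11] q [-0.53  0.27 -1.09 -0.97 -0.01  0.  ] t 3.1 F [ 1.5 -1.1 -0.9] w 0.0857
shift [-0.0347  0.0202 -0.1286] turn [11.74 19.64  0.11] q [-0.53  0.27 -1.09 -0.97 -0.01  0.  ] t 3.1 F [ 1.5 -1.1 -0.9] w 0.0857
[ 0.60762899 -0.36164487 -0.70710678]
```

```bash
python3 -m jog '[[[-0.03,0.018,0.02,6,10,0,0],[-0.06,0.036,0.02,11.7,19.6,0,0],[-0.089,0.053,0.02,11.7,19.6,0,0],[-0.089,0.053,0,11.7,19.6,0,0],[-0.089,0.053,0,11.7,19.6,0,0],[-0.089,0.053,0,11.7,19.6,0,0]]]'
python3 - <<'E'
from h import *
Rt=pose(-30.76,45);z=Rt.as_matrix()[:,2];g=np.array([.4665,-.2775,.065])+.011*z
delta(g-.09*z,Rt);delta(g,Rt)
E
```

```text
clock: 3.6
eef_pos: [0.4162, -0.2471, 0.1861]
tool_rot: [0.246, 0.892, -0.101, 0.366]
ft_force: [0.4, 0.3, 0.3]
grip_width: 0.0854
shift [ 0.0023 -0.0019 -0.0653] turn [-0.13 -0.27  0.1 ] q [-0.53 -0.18 -0.92  0.05 -0.    0.  ] t 3.6 F [0.4 0.3 0.3] w 0.0854
shift [ 0.057  -0.0344 -0.1289] turn [-0.13 -0.27  0.1 ] q [-0.53 -0.18 -0.92  0.05 -0.    0.  ] t 3.6 F [0.4 0.3 0.3] w 0.0854
```

```bash
python3 -m jog '[[[0.002,-0.002,-0.03,0,0,0,0],[0.002,-0.002,-0.065,0,0,0,0],[0.02,-0.012,-0.085,0,0,0,0],[0.03,-0.018,-0.097,0,0,0,0],[0.03,-0.018,-0.097,0,0,0,0]]]'
python3 - <<'E'
from h import *
Rt=pose(-30.76,45);z=Rt.as_matrix()[:,2];g=np.array([.4665,-.2775,.065])+.011*z
delta(g,Rt)
a=bot.camera("side")[90:250,300:500];b=bot.camera("top")[240:400,360:560]
cv2.imwrite("pics/app.png",np.hstack([cv2.resize(a,(400,320)),cv2.resize(b,(400,320))]))
E
```

```text
clock: 4.02
eef_pos: [0.4483, -0.2663, 0.0867]
tool_rot: [0.246, 0.891, -0.102, 0.367]
ft_force: [-0.7, -0.2, 0.2]
grip_width: 0.0854
shift [ 0.0249 -0.0151 -0.0295] turn [-0.07 -0.22  0.08] q [-0.53  0.17 -1.01 -0.39 -0.    0.  ] t 4.02 F [-0.7 -0.2  0.2] w 0.0854
```

View pics/app.png

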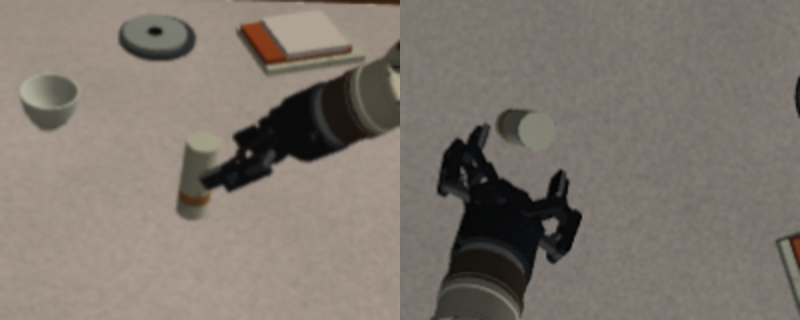

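Side view: the fingertips straddle the core at mid-height. Top view: the core sits between the open jaws, so I move in and close.

```bash
python3 -m jog '[[[0.012,-0.007,-0.015,0,0,0,0],[0.025,-0.015,-0.029,0,0,0,0],[0.025,-0.015,-0.029,0,0,0,60],[0.025,-0.015,-0.029,0,0,0,90],[0.025,-0.015,-0.029,0,0,0,105],[0.025,-0.015,-0.029,0,0,0,120],[0.025,-0.015,-0.029,0,0,0,130],[0.025,-0.015,-0.029,0,0,0,140],[0.025,-0.015,-0.029,0,0,0,160],[0.025,-0.015,-0.029,0,0,0,200]]]'; python3 -m jog '[[[0,0,0,0,0,0,200],[0,0,0,0,0,0,200],[0,0,0,0,0,0,200]]]'
```

```text
clock: 4.95
eef_pos: [0.4735, -0.2811, 0.062]
tool_rot: [0.244, 0.891, -0.103, 0.37]
ft_force: [-3.7, 3.2, 7.9]
grip_width: 0.0382
clock: 5.2
eef_pos: [0.4734, -0.2811, 0.062]
tool_rot: [0.244, 0.891, -0.103, 0.37]
ft_force: [-3.6, 2.0, 7.6]
grip_width: 0.0386
```

```bash
python3 -m jog '[[[0,0,0.008,0,0,0,200],[0,0,0.02,0,0,0,200],[0,0,0.05,0,0,0,200],[0,0,0.09,0,0,0,200],[0,0,0.13,0,0,0,200],[0,0,0.17,0,0,0,200],[0,0,0.2,0,0,0,200],[0,0,0.2,0,0,0,200]]]'
python3 - <<'E'
from h import *
delta([.5,-.2,.26],pose(-30.76,45))
a=bot.camera("side")[40:200,300:500];b=bot.camera("top")[240:400,360:560]
cv2.imwrite("pics/lift.png",np.hstack([cv2.resize(a,(400,320)),cv2.resize(b,(400,320))]))
# target place orientation, and J6 estimate: roll 180 about tool z
for h in(-10.4,):
    Rp=pose(h,45)*R.from_euler('z',180,degrees=True);print(Rp.as_quat())
E
```

```text
clock: 5.87
eef_pos: [0.4758, -0.2829, 0.2704]
tool_rot: [0.243, 0.888, -0.105, 0.375]
ft_force: [1.8, 0.1, -2.3]
grip_width: 0.0387
shift [ 0.0242  0.0829 -0.0104] turn [ 0.6   0.66 -0.03] q [-0.53 -0.16 -0.66  0.27 -0.   -0.  ] t 5.87 F [ 1.8  0.1 -2.3] w 0.0387
[ 0.92007721 -0.08373359  0.38110846  0.03468359]
```

View pics/lift.png

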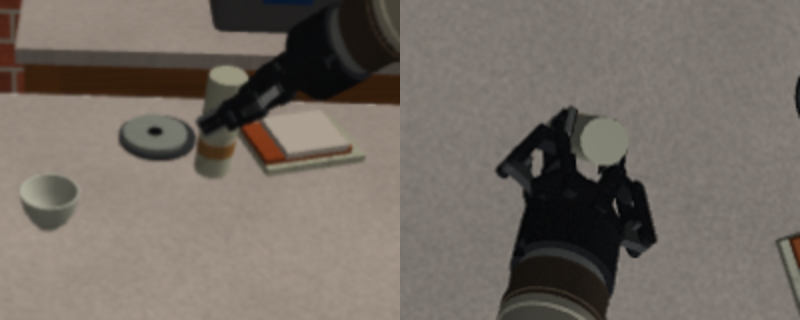

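```bash
python3 -m jog '[[[0.008,0.035,0,0,0,4,200],[0.016,0.07,0,0,0,8,200],[0.024,0.11,0,0,0,12,200],[0.032,0.15,0,0,0,16,200],[0.04,0.18,0,0,0,20.3,200],[0.05,0.22,0,0,0,20.3,200],[0.06,0.26,0,0,0,20.3,200],[0.065,0.29,0,0,0,20.3,200],[0.065,0.29,0,0,0,20.3,200],[0.065,0.29,0,0,0,20.3,200]]]'
python3 - <<'E'
from h import *
delta([.54,.01,.27],pose(-10.4,45)); print(pose(-10.4,45).as_matrix()[:,2])
E
```

```text
clock: 6.8
eef_pos: [0.5357, 0.0109, 0.2554]
tool_rot: [0.081, 0.922, -0.036, 0.377]
ft_force: [-0.2, -0.4, -5.1]
grip_width: 0.0382
shift [ 0.0043 -0.0009  0.0146] turn [ 0.25 -0.53 -0.27] q [ 0.15 -0.16 -0.68  0.3  -0.23  0.23] t 6.8 F [-0.2 -0.4 -5.1] w 0.0382
[ 0.69549006 -0.12764631 -0.70710678]
```

```bash
for i in 1 2 3; do python3 -m jog '[[[0,0,0,-41.7,7.66,42.4,200],[0,0,0,-41.7,7.66,42.4,200],[0,0,0,-41.7,7.66,42.4,200],[0,0,0,-41.7,7.66,42.4,200],[0,0,0,-41.7,7.66,42.4,200],[0,0,0,-41.7,7.66,42.4,200],[0,0,0,-41.7,7.66,42.4,200],[0,0,0,-41.7,7.66,42.4,200],[0,0,0,-41.7,7.66,42.4,200],[0,0,0,-41.7,7.66,42.4,200]]]' | head -3; done
python3 - <<'E'
from h import *
Rp=pose(-10.4,45)*R.from_euler('z',180,degrees=True)
delta([.54,.01,.27],Rp)
a=bot.camera("side")[100:340,240:540];b=bot.camera("top")[130:370,200:500]
cv2.imwrite("pics/roll.png",np.hstack([cv2.resize(a,(400,320)),cv2.resize(b,(400,320))]))
E
```

```text
clock: 7.63
eef_pos: [0.536, 0.0068, 0.257]
tool_rot: [-0.388, 0.839, -0.221, 0.31]
clock: 8.47
eef_pos: [0.5367, 0.0074, 0.2581]
tool_rot: [0.755, -0.533, 0.347, -0.16]
clock: 9.3
eef_pos: [0.5371, 0.0079, 0.2589]
tool_rot: [0.921, -0.085, 0.38, 0.034]
shift [0.0029 0.0021 0.0111] turn [-0.13 -0.17  0.05] q [ 0.14 -0.16 -0.67  0.3  -0.22 -2.91] t 9.3 F [ 0.2  0.  -4.4] w 0.0383
```

View pics/roll.png

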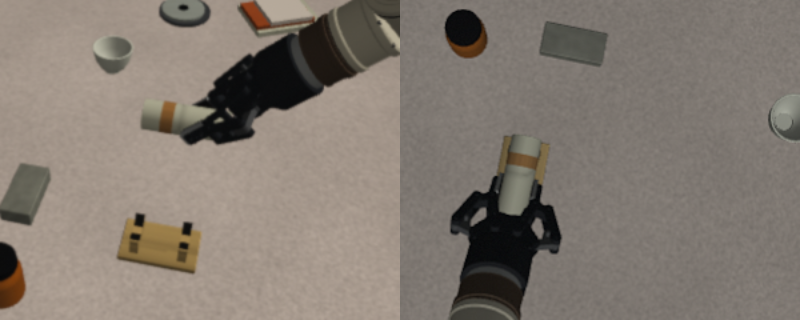

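Side view: the core is held horizontally, tape band at crop (167,117), foot end to the left, away from the robot. Top view: the core lines up with the cradle below it, band at crop (523,160). Next I triangulate the band.

```bash
cat >> h.py <<'E'
def tape(show=True):
    rs=[]
    for n,roi in(("side",(230,500,100,340)),("top",(200,400,130,330))):
        im=bot.camera(n);hsv=cv2.cvtColor(im,cv2.COLOR_BGR2HSV);m=cv2.inRange(hsv,(4,70,40),(16,210,255))
        k=np.zeros_like(m);x0,x1,y0,y1=roi;k[y0:y1,x0:x1]=m[y0:y1,x0:x1]
        cs=sorted(cv2.findContours(k,0,2)[0],key=cv2.contourArea)[-3:]
        for c in cs: 
            r=cv2.minAreaRect(c); print(n,np.round(r[0],1),np.round(r[1],1),round(r[2],1),cv2.contourArea(c))
        rs.append(cv2.minAreaRect(cs[-1])[0])
    return tri(*rs)
def tri(s,t):
    (a,u),(b,v)=ray("side",*s),ray("top",*t)
    x=np.linalg.lstsq(np.c_[u,-v],b-a,rcond=None)[0];p,q=a+x[0]*u,b+x[1]*v
    print("gap",np.linalg.norm(p-q).round(4));return (p+q)/2
E
python3 - <<'E'
from h import *
m=tape();print("mark",m);o=bot.get_obs();Rm=R.from_quat(o["tool_rot"]).as_matrix()
print("eef",o["eef_pos"],"mark-eef",m-o["eef_pos"])
print(proj("side",m),proj("top",m))
E
```

```text
side [364.6 187.1] [ 9.2 24.1] 10.6 184.0
side [245.5 315.7] [27.1 38.2] 55.2 236.0
side [446.  115.2] [56.8 19.9] 13.7 295.5
top [234.  156.5] [1. 0.] -90.0 0.0
top [291.  249.8] [22.   8.6] 11.3 155.5
top [252.7 161.2] [22.9 29.7] 58.7 258.5
gap 0.1862
mark [0.5730332  0.07479797 0.4975879 ]
eef [0.537744   0.00835572 0.25992742] mark-eef [0.03528919 0.06644226 0.23766048]
[375.3  84.2] [225.5 231.7]
```

Run:
```python
from h import *
m=tri((364.6,187.1),(291,249.8));e=bot.get_obs()["eef_pos"];print("mark",m,m-e)
h=np.radians(-10.4);ax=np.array([np.cos(h),np.sin(h),0]);perp=np.array([-ax[1],ax[0],0])
print("along,perp,z",(m-e)@ax,(m-e)@perp,m[2]-e[2])
# expected: grasp pt = e-.011*ztool
z=pose(-10.4,45).as_matrix()[:,2];print("grasp z",(-.011*z).round(4))
S=np.array([.5593,.0112,.055]);print("need shift", S+.023*ax-m, "perp by tool", (S-e)@perp, (S-e)@ax)
```

```text
gap 0.0008
mark [0.56777408 0.00082158 0.26719311] [ 0.03003007 -0.00753414  0.00726569]
along,perp,z 0.030896780815013482 -0.001989362270017934 0.007265693831205511
grasp z [-0.0077  0.0014  0.0078]
need shift [ 0.01414807  0.00622648 -0.21219311] perp by tool 0.006688826164894983 0.020688416106692264
```

```bash
python3 -m jog '[[[0.017,0.005,-0.03,0,0,0,200],[0.017,0.005,-0.065,0,0,0,200],[0.017,0.005,-0.1,0,0,0,200],[0.017,0.005,-0.13,0,0,0,200],[0.017,0.005,-0.155,0,0,0,200],[0.017,0.005,-0.175,0,0,0,200],[0.017,0.005,-0.187,0,0,0,200],[0.017,0.005,-0.187,0,0,0,200],[0.017,0.005,-0.187,0,0,0,200]]]'
python3 - <<'E'
from h import *
e=bot.get_obs()
a=bot.camera("side");b=bot.camera("top")
cv2.imwrite("pics/pre.png",np.hstack([cv2.resize(a[220:320,300:425],(400,320),interpolation=2),cv2.resize(b[210:310,230:355],(400,320),interpolation=2)]))
m=tape();e=e["eef_pos"]
h=np.radians(-10.4);ax=np.array([np.cos(h),np.sin(h),0]);perp=np.array([-ax[1],ax[0],0]);S=np.array([.5593,.0112,.055]);d=m-S
print(m,m-e,"along err",d@ax-.023,"perp",d@perp,"z",d[2])
E
```

```text
clock: 10.25
eef_pos: [0.5549, 0.0137, 0.0727]
tool_rot: [0.921, -0.084, 0.38, 0.034]
ft_force: [-0.1, 0.0, -3.7]
grip_width: 0.0385
side [348.6 258.1] [ 7.5 20.4] 11.3 120.5
side [245.4 315.6] [26.8 38.2] 55.2 235.5
side [445.9 115.1] [56.5 19.9] 13.7 292.0
top [272.7 325.8] [21.4  2.5] 11.3 17.0
top [291.7 246.9] [18.4  6.7] 9.5 94.5
top [252.7 161.2] [22.9 29.7] 58.7 257.0
gap 0.186
[0.57309875 0.07475606 0.49755602] [0.01820352 0.06110286 0.42488967] along err -0.02090103094741043 perp 0.06500286832281993 z 0.4425560234358385
```

View pics/pre.png

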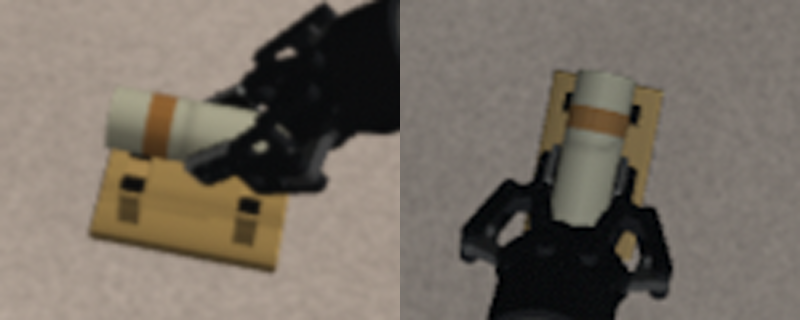

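Run:
```python
from h import *
e=bot.get_obs()["eef_pos"];m=tri((348.6,258.1),(291.7,246.9))
h=np.radians(-10.4);ax=np.array([np.cos(h),np.sin(h),0]);perp=np.array([-ax[1],ax[0],0]);S=np.array([.5593,.0112,.055]);d=m-S
print(m,m-e,"along err",d@ax-.023,"perp",d@perp,"z",d[2])
```

```text
gap 0.0
[0.58651673 0.00541526 0.08075227] [ 0.03002581 -0.00853426  0.0052086 ] along err 0.004813851035462238 perp -0.0007765635344730952 z 0.025752270048128183
```

```bash
python3 -m jog '[[[-0.002,0.001,-0.008,0,0,0,200],[-0.002,0.001,-0.014,0,0,0,200],[-0.002,0.001,-0.018,0,0,0,200],[-0.002,0.001,-0.021,0,0,0,200],[-0.002,0.001,-0.023,0,0,0,200],[-0.002,0.001,-0.023,0,0,0,200]]]'; python3 -m jog '[[[0,0,-0.001,0,0,0,200],[0,0,-0.002,0,0,0,200],[0,0,-0.002,0,0,0,200]]]'
```

```text
clock: 10.95
eef_pos: [0.553, 0.0147, 0.0501]
tool_rot: [0.92, -0.083, 0.381, 0.034]
ft_force: [0.0, 0.5, -3.2]
grip_width: 0.0386
clock: 11.2
eef_pos: [0.5534, 0.0147, 0.0488]
tool_rot: [0.92, -0.083, 0.381, 0.034]
ft_force: [-0.6, 0.2, -2.7]
grip_width: 0.0386
```

```bash
python3 -m jog '[[[0,0,-0.001,0,0,0,200],[0,0,-0.0015,0,0,0,200],[0,0,-0.0015,0,0,0,200]]]';  python3 -m jog '[[[0,0,-0.0005,0,0,0,200],[0,0,-0.001,0,0,0,200],[0,0,-0.001,0,0,0,200]]]'
```

```text
clock: 11.45
eef_pos: [0.5539, 0.0146, 0.0486]
tool_rot: [0.92, -0.083, 0.383, 0.034]
ft_force: [-5.5, -0.9, 6.4]
grip_width: 0.0387
clock: 11.7
eef_pos: [0.5541, 0.0145, 0.0484]
tool_rot: [0.919, -0.083, 0.383, 0.034]
ft_force: [-10.1, -0.6, 11.6]
grip_width: 0.0387
```

```bash
python3 -m jog '[[[0,0,0.001,0,0,0,150],[0,0,0.001,0,0,0,125],[0,0,0.001,0,0,0,110],[0,0,0.001,0,0,0,95],[0,0,0.001,0,0,0,70],[0,0,0.001,0,0,0,30],[0,0,0.001,0,0,0,0],[0,0,0.001,0,0,0,0],[0,0,0.001,0,0,0,0]]]'
python3 - <<'E'
from h import *
b=bot.camera("top");a=bot.camera("side")
cv2.imwrite("pics/rel.png",np.hstack([cv2.resize(a[220:320,300:425],(400,320),interpolation=2),cv2.resize(b[210:310,230:355],(400,320),interpolation=2)]))
E
```

```text
clock: 12.45
eef_pos: [0.5531, 0.0148, 0.047]
tool_rot: [0.92, -0.083, 0.381, 0.034]
ft_force: [-0.7, -0.6, -0.0]
grip_width: 0.0851
```

View pics/rel.png

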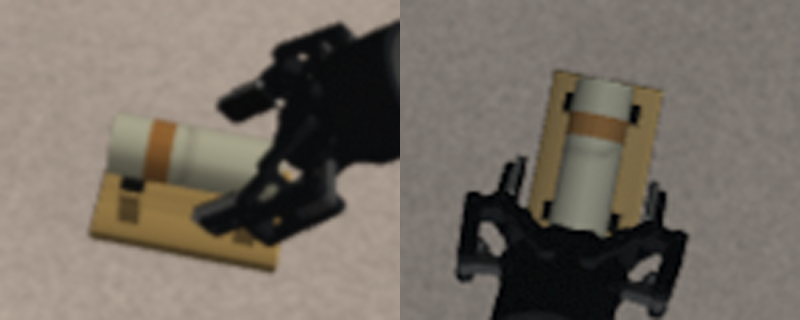

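Both views show the core seated in the V pads with the fingers clear of it. I withdraw along the tool axis and then measure the core and probe.

```bash
python3 -m jog '[[[-0.007,0.001,0.007,0,0,0,0],[-0.021,0.004,0.021,0,0,0,0],[-0.042,0.008,0.042,0,0,0,0],[-0.065,0.012,0.066,0,0,0,0],[-0.085,0.015,0.087,0,0,0,0],[-0.085,0.015,0.12,0,0,0,0],[-0.085,0.015,0.16,0,0,0,0],[-0.085,0.015,0.2,0,0,0,0],[-0.085,0.015,0.2,0,0,0,0]]]'
python3 - <<'E'
from h import *
t=bot.camera("top");s=bot.camera("side");cv2.imwrite("pics/t3.png",t);cv2.imwrite("pics/s3.png",s)
def big(m,roi):
    k=np.zeros_like(m);x0,x1,y0,y1=roi;k[y0:y1,x0:x1]=m[y0:y1,x0:x1]
    cs=[c for c in cv2.findContours(k,0,2)[0] if cv2.contourArea(c)>15]
    for c in cs:
        r=cv2.minAreaRect(c);print(np.round(r[0],1),np.round(r[1],1),round(r[2],1))
    return cs
def tm(im):return cv2.inRange(cv2.cvtColor(im,cv2.COLOR_BGR2HSV),(4,90,40),(17,210,255))
print("tape s");big(tm(s),(330,370,250,300));print("tape t");big(tm(t),(270,315,230,270))
print("probe face top");g=cv2.cvtColor(t,6);big(cv2.inRange(g,38,100),(153,180,238,262))
print("all dark top");big(cv2.inRange(g,0,90),(153,188,236,264))
print("face side");g2=cv2.cvtColor(s,6);big(cv2.inRange(g2,38,110),(338,366,360,394))
print("block top");big(cv2.inRange(g,105,255),(140,200,225,275))
print(g[240:258,154:180])
delta([.4,0,.3],pose(0,90))
E
```

```text
clock: 13.3
eef_pos: [0.4724, 0.0308, 0.2585]
tool_rot: [0.917, -0.084, 0.389, 0.031]
ft_force: [1.7, 0.6, 0.8]
grip_width: 0.0854
tape s
[349.2 266.8] [ 7.9 19.4] 8.1
tape t
[291.5 249.2] [18.2  7. ] 10.6
probe face top
[161.9 247.7] [8.  8.2] 14.0
all dark top
[165.9 248.7] [20.1 13.1] 14.0
face side
[350.5 378.9] [17.  29.6] 14.0
block top
[169.5 249.5] [49. 59.] 90.0
[[127 127 128 130 120 114 115 124 134 132 132 131 131 131 130 130 129 130
  130 130 130 130 130 130 130 130]
 [127 127 128 129  74  48  53  85 110 112 113 124 123 133 131 132 131 130
  130 130 130 131 131 131 131 131]
 [128 128 130 119   0   0   2   0   2  21  33  81  83 110 112 123 123 132
  131 131 130 129 130 129 130 130]
 [128 130 132  86   3  34  43  30  30  13  11   0   0   2  37  83  87 113
  113 127 135 133 131 131 129 130]
 [129 131 132  52   9  58  68  61  59  45  46  32  32   9   6   1   5  22
   39  91 115 115 119 130 133 132]
 [130 133 135  20  15  62  69  68  67  68  68  61  59  11  10   8   2   1
    0   0   1  29  65 112 136 133]
 [130 132 123   2  21  70  67  67  66  67  67  68  64  15  12   7   6   
[... 674 characters left out ...]
109 135 132 132]
 [131 132  89  85  63  63  18  20   5   4   9  11  10   7   4   7   5   2
    7   3   1  54 120 132 130 130]
 [130 132 134 134 117 116  91  93  85  61  20  21   7   4   0   4   4   4
    3   5   9  69 136 131 129 129]
 [129 130 130 130 132 132 133 134 134 114  89  92  85  63  63  19  18   0
    1   0  31  93 136 131 130 131]
 [126 126 126 125 127 128 128 129 130 131 132 134 133 115 114  88  91  83
   61  49  67 125 134 132 131 132]
 [126 127 127 127 127 128 128 128 127 128 128 129 130 131 131 133 134 132
  114 105 108 133 131 130 130 131]]
shift [-0.0694 -0.0302  0.0495] turn [  65.65   -5.56 -157.14] q [ 0.25 -0.3  -0.8   0.33 -0.3  -2.83] t 13.4 F [ 0.1 -0.5 -0.6] w 0.0854
```

Run:
```python
from h import *
s=cv2.imread("pics/s3.png");g2=cv2.cvtColor(s,6)
k=cv2.inRange(g2,45,95)[362:383,344:362];n,l,st,c=cv2.connectedComponentsWithStats(k);print(st.tolist(),(c+[344,362]).round(1).tolist())
i=1+st[1:,4].argmax();sc=c[i]+[344,362]
print("probe",tri(sc,(161.9,247.7)),onz("top",161.9,247.7,.12),onz("side",*sc,.12))
d=np.radians(14);u=np.array([np.cos(d),np.sin(d)])*6
a,b=onz("top",161.9-u[0],247.7-u[1],.12),onz("top",161.9+u[0],247.7+u[1],.12);v=b-a;print("yaw",np.degrees(np.arctan2(v[1],v[0])))
m=tri((349.2,266.8),(291.5,249.2));h=np.radians(-10.4);ax=np.array([np.cos(h),np.sin(h),0]);perp=np.array([-ax[1],ax[0],0]);dd=m-[.5593,.0112,.055]
print("mark",m,dd@ax-.023,dd@perp,dd[2])
print("mark top z=.075 from top cam",onz("top",291.5,249.2,.07))
```

```text
[[0, 0, 18, 21, 248], [2, 2, 16, 13, 119], [1, 5, 1, 3, 3], [0, 9, 1, 3, 3], [16, 12, 1, 4, 4], [15, 20, 1, 1, 1]] [[352.5, 372.8], [352.5, 370.3], [345.0, 368.0], [344.0, 372.0], [360.0, 375.5], [359.0, 382.0]]
gap 0.0004
probe [0.57882823 0.26776287 0.12148036] [0.5791 0.2682 0.12  ] [0.5786 0.2671 0.12  ]
yaw -103.4684148883109
gap 0.0005
mark [0.58373362 0.00656369 0.05402981] 0.0018691539303788349 -0.00014940392092380704 -0.0009701861428549965
mark top z=.075 from top cam [0.5823 0.0061 0.07  ]
```

```bash
python3 - <<'E'
from h import *
R1=pose(-10.4,90)*R.from_euler('z',180,degrees=True);R2=pose(76.5,90)
delta([.579,.2677,.25],R1);print((R2*R1.inv()).as_rotvec(True),onz("top",110,250,.1))
E
python3 -m jog '[[[0,0.02,0,8.1,44.3,0,0],[0.02,0.05,0,8.1,44.3,0,0],[0.04,0.09,0,8.1,44.3,0,0],[0.06,0.12,0,8.1,44.3,0,0],[0.08,0.16,0,8.1,44.3,0,0],[0.1,0.2,0,8.1,44.3,0,0],[0.107,0.237,0,8.1,44.3,0,0],[0.107,0.237,0,8.1,44.3,0,0],[0.107,0.237,0,8.1,44.3,0,0]]]'
python3 - <<'E'
from h import *
delta([.579,.2677,.25],pose(76.5,90))
E
```

```text
shift [ 0.1096  0.2375 -0.0005] turn [7.900e+00 4.463e+01 1.000e-02] q [ 0.25 -0.3  -0.8   0.33 -0.3  -2.83] t 13.4 F [ 0.1 -0.5 -0.6] w 0.0854
[ 6.58194181e-15  4.28253380e-15 -9.31000000e+01] [0.5746 0.3814 0.1   ]
clock: 14.15
eef_pos: [0.576, 0.2698, 0.2385]
tool_rot: [0.996, -0.089, -0.005, 0.001]
ft_force: [-0.1, -0.7, -0.1]
grip_width: 0.0853
shift [ 0.003  -0.0021  0.0115] turn [ -0.43  -0.57 -93.27] q [ 0.44  0.53  0.43  1.48  0.   -2.53] t 14.15 F [-0.1 -0.7 -0.1] w 0.0853
```

```bash
python3 -m jog '[[[0.003,-0.002,0,0,0,-60,0],[0.003,-0.002,0,0,0,-60,0],[0.003,-0.002,0,0,0,-60,0],[0.003,-0.002,0,0,0,-60,0],[0.003,-0.002,0,0,0,-60,0],[0.003,-0.002,0,0,0,-60,0],[0.003,-0.002,0,0,0,-60,0],[0.003,-0.002,0,0,0,-60,0],[0.003,-0.002,0,0,0,-60,0],[0.003,-0.002,0,0,0,-60,0]]]' >/dev/null;  python3 -m jog '[[[0,0,-0.02,0,0,-33.2,0],[0,0,-0.04,0,0,-33.2,0],[0,0,-0.06,0,0,-33.2,0],[0,0,-0.07,0,0,-33.2,0],[0,0,-0.08,0,0,-33.2,0],[0,0,-0.08,0,0,-33.2,0],[0,0,-0.08,0,0,-33.2,0]]]'
python3 - <<'E'
from h import *
delta([.579,.2677,.084],pose(76.5,90))
b=bot.camera("top");a=bot.camera("side")
cv2.imwrite("pics/pp.png",np.hstack([cv2.resize(a[320:480,250:450],(400,320),interpolation=2),cv2.resize(b[170:330,80:280],(400,320),interpolation=2)]))
E
```

```text
clock: 15.57
eef_pos: [0.577, 0.2639, 0.166]
tool_rot: [-0.62, 0.785, -0.0, -0.0]
ft_force: [0.3, 0.1, 0.2]
grip_width: 0.0852
shift [ 0.002   0.0038 -0.082 ] turn [ 0.04 -0.03 -0.07] q [ 0.43  0.55  0.27  1.29 -0.   -0.91] t 15.57 F [0.3 0.1 0.2] w 0.0852
```

View pics/pp.png

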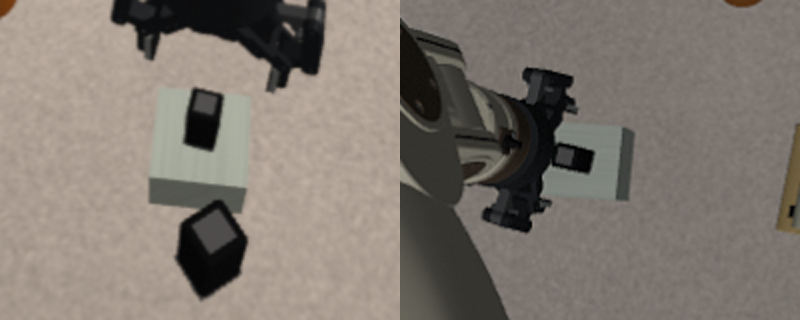

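The jaws line up with the handle's faces and the big probe (side crop 212,245) is clear, so I descend and grip.

```bash
python3 -m jog '[[[0.002,0.004,-0.02,0,0,0,0],[0.002,0.004,-0.045,0,0,0,0],[0.002,0.004,-0.065,0,0,0,0],[0.002,0.004,-0.08,0,0,0,30],[0.002,0.004,-0.08,0,0,0,80],[0.002,0.004,-0.08,0,0,0,120],[0.002,0.004,-0.08,0,0,0,140],[0.002,0.004,-0.08,0,0,0,155],[0.002,0.004,-0.08,0,0,0,170],[0.002,0.004,-0.08,0,0,0,190]]]';python3 -m jog '[[[0,0,0,0,0,0,230],[0,0,0,0,0,0,230],[0,0,0,0,0,0,230],[0,0,0,0,0,0,230],[0,0,0,0,0,0,230]]]'
```

```text
clock: 16.5
eef_pos: [0.581, 0.2694, 0.0889]
tool_rot: [-0.619, 0.786, -0.001, 0.002]
ft_force: [-1.3, -0.2, 4.6]
grip_width: 0.0255
clock: 16.92
eef_pos: [0.581, 0.2694, 0.089]
tool_rot: [-0.619, 0.786, -0.001, 0.002]
ft_force: [-0.8, -1.3, 6.5]
grip_width: 0.0253
```

```bash
python3 -m jog '[[[0,0,0.01,0,0,0,230],[0,0,0.03,0,0,0,230],[0,0,0.055,0,0,0,230],[0,0,0.08,0,0,0,230],[0,0,0.105,0,0,0,230],[0,0,0.13,0,0,0,230],[0,0,0.13,0,0,0,230]]]';python3 - <<'E'
from h import *
delta([.583,.0066,.21],pose(76.5,90))
E
```

```text
clock: 17.5
eef_pos: [0.5825, 0.2698, 0.2237]
tool_rot: [-0.618, 0.786, -0.002, 0.006]
ft_force: [1.3, 0.8, -0.1]
grip_width: 0.0253
shift [ 0.0005 -0.2632 -0.0137] turn [-0.27  0.64  0.09] q [ 0.43  0.53  0.39  1.42 -0.   -0.9 ] t 17.5 F [ 1.3  0.8 -0.1] w 0.0253
```

```bash
python3 -m jog '[[[0,-0.02,0,-0.3,0.6,0,230],[0,-0.05,0,-0.3,0.6,0,230],[0,-0.085,0,-0.3,0.6,0,230],[0,-0.12,0,-0.3,0.6,0,230],[0,-0.155,0,-0.3,0.6,0,230],[0,-0.19,0,-0.3,0.6,0,230],[0,-0.22,0,-0.3,0.6,0,230],[0,-0.245,0,-0.3,0.6,0,230],[0,-0.263,0,-0.3,0.6,0,230],[0,-0.263,-0.01,-0.3,0.6,0,230]]]' >/dev/null; python3 -m jog '[[[0,0,0,0,0,0,230],[0,0,0,0,0,0,230]]]';python3 - <<'E'
from h import *
delta([.583,.0066,.21],pose(76.5,90))
b=bot.camera("top");a=bot.camera("side");cv2.imwrite("pics/s5.png",a);cv2.imwrite("pics/t5.png",b)
cv2.imwrite("pics/ov.png",np.hstack([cv2.resize(a[190:310,290:410],(400,400),interpolation=2),cv2.resize(b[200:320,230:350],(400,400),interpolation=2)]))
E
```

```text
clock: 18.5
eef_pos: [0.5791, 0.0062, 0.2056]
tool_rot: [-0.618, 0.786, 0.002, -0.006]
ft_force: [-0.3, 0.6, -1.4]
grip_width: 0.0253
shift [0.0039 0.0004 0.0044] turn [ 0.24 -0.68  0.09] q [ 0.01  0.42  0.18  1.34 -0.   -1.32] t 18.5 F [-0.3  0.6 -1.4] w 0.0253
```

View pics/ov.png

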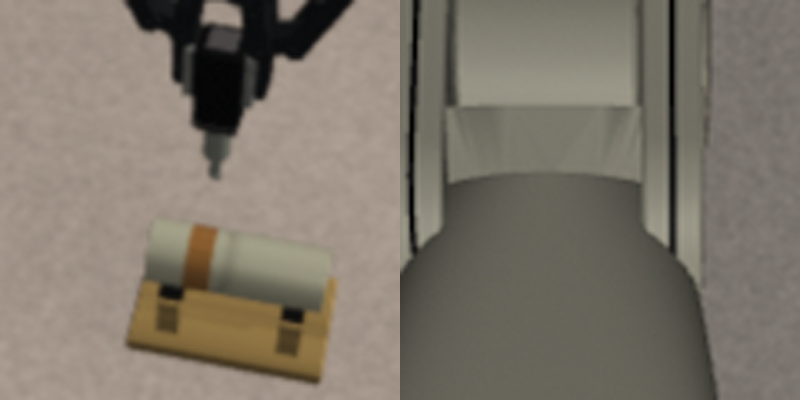

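Run:
```python
from h import *
o=bot.get_obs();Rm=R.from_quat(o["tool_rot"]).as_matrix();e=o["eef_pos"]
tip=e+Rm[:,2]*.079;print("exp tip",tip,proj("side",tip),"tape proj top-of-band",proj("side",[.5834,.0066,.075]))
a=cv2.imread("pics/s5.png");g=cv2.cvtColor(a,6)
print(g[226:248,346:362])
print("tip ray z=.129",onz("side",354.2,242.4,.128),"handle bottom",proj("side",e+Rm[:,2]*.029))
```

```text
exp tip [0.57909644 0.00649692 0.12765181] [353.6 243.3] tape proj top-of-band [350.  260.4]
[[138  91  43  21  11   8   8   8   9   6   6   5   6   6   9  40]
 [144 107  60  31  22  20  19  19  15   9   9   8   9   8  17  61]
 [151 137 107  69  46  31  23  20  22  20  21  22  17  19  36  96]
 [154 152 142 126 106  71  42  31  27  25  25  25  21  28  51 118]
 [156 155 154 149 131  90  57  52  49  50  52  53  49  59  88 132]
 [156 155 155 152 134  92  62  61  61  62  68  78  86 109 130 145]
 [153 154 153 151 134  92  62  61  62  64  72  86 102 130 147 153]
 [150 152 151 149 126  85  61  61  62  64  73  87 105 133 149 151]
 [152 152 150 146 120  79  61  61  62  65  73  88 106 135 149 150]
 [156 154 152 146 120  81  62  61  63  64  75  89 107 136 152 152]
 [157 156 154 149 133  95  66  62  63  65  76  92 115 144 156 155]
 [155 154 154 151 144 121  85  66  63  66  80 107 133 151 156 155]
 [156 155 154 152 148 140 117  82  64  72 101 130 148 154 157 155]
 [157 156 155 152 150 147 124  84  64  80 122 147 156 155 155 154]
 [156 155 153 150 149 148 116  76  63  85 130 153 156 154 153 153]
 [153 152 150 148 150 148 113  74  65  88 130 151 153 152 153 153]
 [149 148 146 147 149 150 122  84  76  97 127 146 149 150 152 153]
 [150 149 148 151 153 153 141 115 100 105 131 148 149 149 150 152]
 [154 153 153 155 156 154 151 143 137 136 146 153 152 150 150 151]
 [157 157 156 157 155 151 149 151 151 153 153 156 155 153 153 153]
 [156 155 155 154 151 148 146 149 151 153 155 157 157 156 154 155]
 [154 153 151 148 148 149 149 149 151 154 156 158 158 157 155 155]]
tip ray z=.129 [0.5779 0.0044 0.128 ] handle bottom [354.8 225.5]
```

```bash
python3 -m jog '[[[0.005,0.002,-0.015,0.2,-0.7,0,230],[0.005,0.002,-0.03,0.2,-0.7,0,230],[0.005,0.002,-0.04,0.2,-0.7,0,230],[0.005,0.002,-0.044,0.2,-0.7,0,230],[0.005,0.002,-0.044,0.2,-0.7,0,230],[0.005,0.002,-0.044,0.2,-0.7,0,230]]]';python3 - <<'E'
from h import *
delta([.5844,.0085,.148],pose(76.5,90));o=bot.get_obs();print(o["eef_pos"])
a=bot.camera("side");cv2.imwrite("pics/s6.png",a)
f=cv2.resize(a[220:295,300:400],(800,600),interpolation=2);cv2.imwrite("pics/near.png",f)
E
```

```text
clock: 19.1
eef_pos: [0.5852, 0.0082, 0.1633]
tool_rot: [-0.619, 0.786, -0.002, 0.001]
ft_force: [-0.4, 0.6, -1.8]
grip_width: 0.0252
shift [-0.0008  0.0003 -0.0153] turn [0.06 0.21 0.05] q [ 0.01  0.45  0.1   1.22 -0.   -1.32] t 19.1 F [-0.4  0.6 -1.8] w 0.0252
[0.58521489 0.00823853 0.16333668]
```

View pics/near.png

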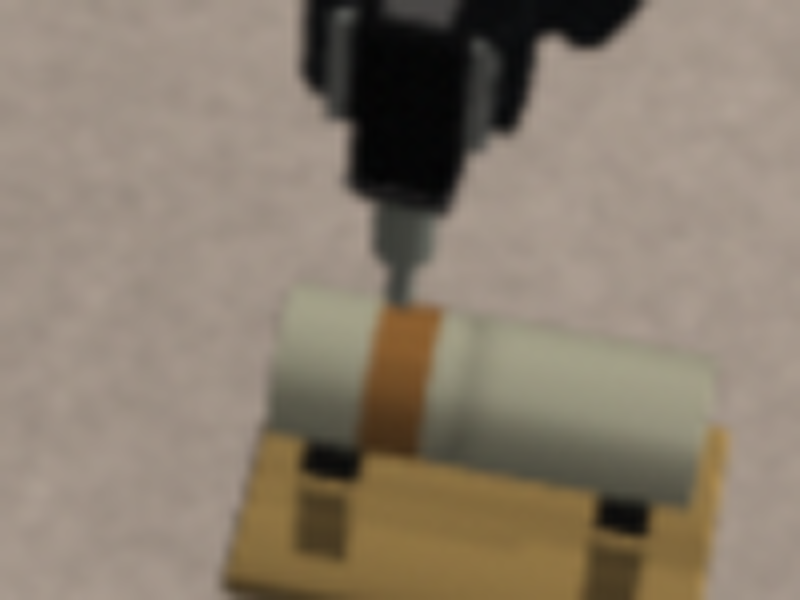

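Run:
```python
from h import *
a=cv2.imread("pics/s6.png");hsv=cv2.cvtColor(a,40);g=cv2.cvtColor(a,6).astype(float)
m=cv2.inRange(hsv,(4,90,40),(17,210,255))[:,335:365]
for v in range(258,274,2):
    x=np.nonzero(m[v])[0]+335; print(v,x.min() if len(x) else 0,x.max() if len(x) else 0,x.mean().round(1) if len(x) else 0)
for v in range(252,260): 
    w=np.clip(140-g[v,343:357],0,None)
    print(v,(w@np.arange(343,357)/max(w.sum(),1)).round(2),g[v,343:357].astype(int))
print(proj("side",[.5852,.0082,.0843]),proj("side",[.5852,.0082,.075]),[proj("side",[.5834+d,.0066,.075])[0] for d in(-.005,.005)])
```

```text
258 348 354 351.0
260 347 354 350.5
262 347 354 350.5
264 346 353 349.5
266 346 353 349.5
268 345 352 348.5
270 345 352 348.5
272 345 352 348.5
252 349.76 [151 152 148 136 103  73  64  64  73  90 115 143 154 153]
253 349.66 [150 149 146 144 130  97  69  66  87 119 140 151 156 154]
254 349.54 [149 147 145 146 141 104  69  70 104 136 149 153 155 154]
255 349.33 [147 145 145 145 135  96  66  74 111 139 148 150 150 151]
256 349.19 [148 146 145 145 130  91  66  78 116 141 146 148 150 150]
257 349.52 [154 152 152 150 135  98  71  83 109 130 136 142 147 148]
258 350.64 [157 157 157 153 135 105  86  86  98 110 113 118 131 141]
259 350.92 [158 158 157 151 127 106  98  96  98 101 101 105 131 145]
[349.3 258.1] [349.1 261. ] [np.float64(352.5), np.float64(347.5)]
```

```bash
python3 -m jog '[[[-0.002,0,-0.003,0,0.2,0,230],[-0.002,0,-0.006,0,0.2,0,230],[-0.002,0,-0.009,0,0.2,0,230],[-0.002,0,-0.009,0,0.2,0,230],[-0.002,0,-0.009,0,0.2,0,230]]]';python3 -m jog '[[[0,0,-0.001,0,0,0,230],[0,0,-0.002,0,0,0,230],[0,0,-0.002,0,0,0,230],[0,0,-0.002,0,0,0,230]]]';python3 -m jog '[[[0,0,-0.001,0,0,0,230],[0,0,-0.002,0,0,0,230],[0,0,-0.002,0,0,0,230],[0,0,-0.002,0,0,0,230]]]'
```

```text
clock: 19.57
eef_pos: [0.5829, 0.0077, 0.1539]
tool_rot: [-0.618, 0.786, -0.0, -0.0]
ft_force: [-0.3, -0.6, -1.0]
grip_width: 0.0254
clock: 19.9
eef_pos: [0.5832, 0.0077, 0.1522]
tool_rot: [-0.618, 0.786, -0.001, -0.0]
ft_force: [0.3, -0.9, -1.4]
grip_width: 0.025
clock: 20.23
eef_pos: [0.5833, 0.0078, 0.1502]
tool_rot: [-0.618, 0.786, -0.001, -0.0]
ft_force: [0.4, -0.7, 0.4]
grip_width: 0.0254
```

```bash
cat > f.py <<'E'
from h import *
L=[]
for _ in range(12): bot.camera("side");o=bot.get_obs();L.append(np.r_[o["ft_force"],o["eef_pos"]])
print(np.mean(L,0).round(4),np.std(L,0)[:3].round(2),o["clock"])
E
python3 f.py; python3 -m jog '[[[0,0,-0.001,0,0,0,230],[0,0,-0.002,0,0,0,230],[0,0,-0.002,0,0,0,230]]]'>/dev/null; python3 f.py
```

```text
[ 0.4667 -0.3222  0.1579  0.5832  0.0078  0.1502] [0.49 0.59 0.63] 20.8333
[ 0.5626 -0.4144  0.7717  0.5832  0.0078  0.1482] [0.43 0.62 0.41] 21.6833
```

```bash
python3 -m jog '[[[0,0,-0.0004,0,0,0,230],[0,0,-0.0004,0,0,0,230]]]'; python3 f.py;python3 - <<'E'
from h import *
a=bot.camera("side");f=cv2.resize(a[220:295,300:400],(800,600),interpolation=2);cv2.imwrite("pics/fin.png",f)
E
```

```text
clock: 21.85
eef_pos: [0.5832, 0.0078, 0.1477]
tool_rot: [-0.618, 0.786, -0.001, -0.0]
ft_force: [1.2, -0.1, 0.9]
grip_width: 0.0253
[ 0.4482 -0.6225  0.9225  0.5832  0.0078  0.1477] [0.52 0.51 0.3 ] 22.45
```

View pics/fin.png

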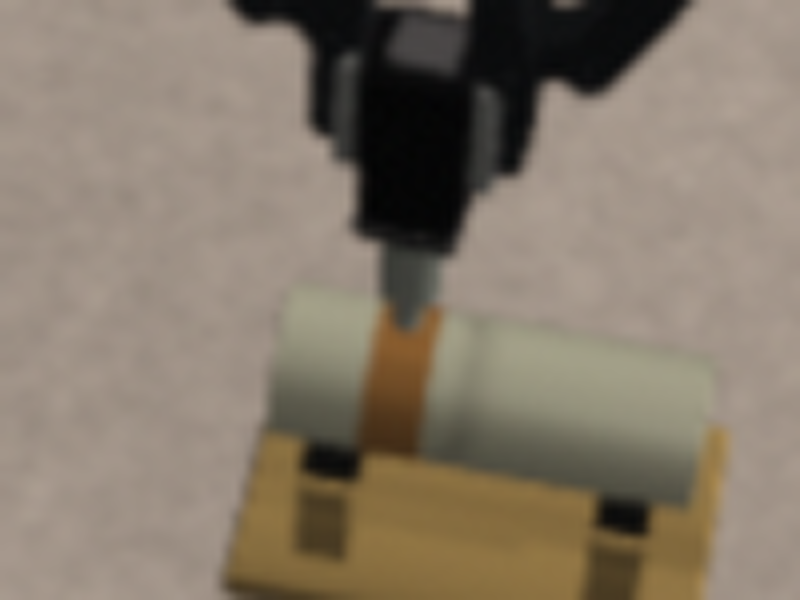

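The tip sits in the middle of the band, at crop (405,325); the top line should project to about (405,327). The spring force is about 0.92 + 1.45 = 2.4 N.

```bash
python3 -c "
from workcell import bot
print(bot.job_done())"
```

```text
the job is handed in; nothing more can be done
None
```

The core is lying in the cradle and released. The arm is holding the smaller probe upright, with its tip on the top of the tape band. I handed the job in at about 22.5 s of the 54 s.

- **Laying the core:** the arm could not reach the near-horizontal grasp I tried first. I gripped the core at 45° instead, rolled the wrist 180° to bring it horizontal, and lowered it into the saddles. The contact force was about 12 N when I let go.
- **Core position:** the two camera views put its middle about 2 mm off-centre along the cradle, against the 12 mm allowed, and seated within 1 mm in height.
- **Probe position:** the final side view shows the tip in the middle of the band, on the core's top line within about 1–2 mm. The arm hid the top camera by then, so the sideways position rests on the side view and the arm's own readings.
- **Probe press:** the averaged force is about 2.4 N, which is about 5.9 mm pushed in. Working from the height where the tip should first touch gives about 6.3 mm.

**Disagreements:**
- The cameras and the arm differed by about 2 mm sideways. I corrected the probe position for this.
- The force readings scattered by about 0.5 N, so I averaged them.

The arm was never sent near the jar, stone or tub, though I made no separate check of them at the end.

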